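Level the gel levelling table and hold the spirit level down

ROBOT

A 7-joint arm with a two-finger parallel gripper is mounted at the origin on the work surface. World frame = base frame: x ahead of the robot, y to its left, z up, the work surface at z = 0. Lengths are in m, angles in rad, forces in N, time in s.
With the tool pointing down it reaches from about 0.425 to 0.925 m from the base axis. Payload 6.8 kg.
Tool frame: the origin (TCP) lies on the centre line of the jaws, within the pads' length; the fingertips stand 19 mm ahead of it and the grasp point (between the pads) is the TCP (tcp_to_tips is the distance from the TCP to the fingertips, in m); x points along the fingers, y is the direction in which the jaws open and shut, and the axes are right-handed (so a half turn about x gives the same grasp; the last joint's range is limited). The gripper opens to 85 mm and grips with 20 to 120 N. Pads are 22 mm wide; open, the fingers measure 114 mm over their backs; the gripper's body (76 mm by 85 mm) begins 54 mm behind the grasp point. The pads swing forward as they close: fully open they stand 13 mm farther back than shut.
Start: joints at [-1.399, 0.477, 0.022, 1.555, -0.011, 1.109, -0.083], TCP at [0.186, 0.649, 0.25] pointing down, gripper open.
Joint ranges: [-2.96, 2.96], [-0.34, 2.1], [-1.41, 1.46], [0.24, 2.44], [-1.37, 4.51], [0.17, 1.92], [-2.96, 2.96]. Speed limits (rad/s): [2.39, 2.39, 3.14, 3.14, 3.14, 3.14, 3.14].

INTERFACE

Orientations are given as a unit quaternion [w, x, y, z].
In Python, from station import get_obs, read_camera, hand_in, spot_in, cut_out, tcp_to_tips gives the robot as it stands.
- The arm moves only by the shell command python3 -m jog 'ROWS' [FORCE]. ROWS is JSON, a list of rows, each an object of numbers: "gripper": the closure, from 0 (fully open) to 1 (shut); "dx", "dy", "dz": the shift along the world's x, y, z in m; "rx", "ry", "rz": the turn, a rotation vector about the world's x, y, z in degrees. In form: [{"gripper": .., "dx": .., "dy": .., "dz": .., "rx": .., "ry": .., "rz": ..}, ...]. A call has 1 to 10 rows; each row is the pose to reach, as a shift and turn from the pose commanded when the call began; what a row does not reach only later rows make up. A row lasts 1/10 s, in which the tool goes at most 50 mm and 8.59 degrees, less where a joint would pass 70% of its speed; a pose out of reach is approached as far as the arm can. A call with a gripper value outside its range is refused whole. The fingers move at their own pace and stop on an object; FORCE is the grip in N (left out, the last holds). Time passes only in rows, so rows that repeat a pose let the fingers close. It gives the time, the measured TCP pose, the force and the opening at its end, in the units of the state.
- get_obs(): the state, without advancing time (a new reading comes with each control period).
- read_camera(name): name is "scene" or "top"; returns a dict with "pixels" (400x640x3 uint8, blue, green, red), "range_z" (400x640 float32, m along the optical axis (not along the pixel's ray), 0 where there is no reading), "camera_matrix" (3x3 intrinsics, pixels), "D" ([k1, k2, p1, p2, k3] as OpenCV has them; the pictures are not rectified), "cam_to_world" (4x4, takes a point from camera to world coordinates). Camera axes: x right, y down, z forward; pixel columns grow to the right and rows downward; lengths in m; the calibration is good to about 2 mm. A picture is of the moment at which its call begins.
- hand_in(): hands the job in, once; it reports no verdict.
Trained networks look in the newest picture that a camera, given by its name, has taken for a name from the list of things; names that differ only in an ending like _2 or _b are one class to them, and where a whole thing is asked for, a point or a joint stands for the part that bears it (a point fixed in the world has none). Each returns a list of dicts, best first, with "conf" (0 to 1); they miss things now and then, are a little off and sometimes report something else, mostly with a low value. They report only what shows in the picture. A call takes as long as a camera call. They do not tell look-alikes from the thing itself.
- spot_in(camera, label): "box" ([centre column, centre row, width, height] in pixels, round what is visible of it).
- cut_out(camera, label): "mask" (400x640 bool, what is visible of it) and "box" ([centre column, centre row, width, height] in pixels, round what is visible of it).
The state is a dict: "t": time; "q": joint angles; "joint_vel": joint speeds; "joint_torque": joint torques, N m; "eef_pos": TCP position; "tool_rot": TCP orientation; "contact_force": force on the tool from outside, world axes, zero at the start; "torque": the same for the moment, N m; "gripper_width": opening from 0.0 (shut) to 1.0 (fully open).
Only numpy, scipy, OpenCV 4.12 (cv2) and the standard library are available. Lean on these libraries where they do the work, as an engineer would, in place of code of your own. Each camera call takes 0.05 s, during which the arm holds its last target. There are 200 camera calls.

TASK

Set the spirit level upright and lengthwise (parallel to the white tray) on the clear strip of the aluminium levelling table, beside the white tray, and let go of it so that its bubble shows how far the table is out of level. Then turn the table's screw foot by its round head until the bubble rests centred between the two black lines. Last, press the spirit level firmly down on the table, about as hard as a thumb would (roughly 10 N), with the bubble still centred, and finish while still pressing: do not let go; leave everything around it on the bench where it is.

Things in the scene. Friction and masses are not known exactly. Their poses are not given: they have to be found in the camera images.
- level: spirit level: aluminium bar 140 mm long (x axis), 24 wide (y), 36 high (z), 0.2 kg; origin at the centre of its underside. In its middle 72 mm the side walls are 30 mm high and hold a glass vial, top 34 mm up. Starts upright on the bench, right of the levelling table; grip it across its width at the middle
- press_spot (a point): centre of the flat top of one solid end of the spirit level (end 34 mm long, 24 mm wide), 53 mm along its x axis from the middle and 36 mm up: a good place to press. The other end (x = -53 mm) is the same
- bubble (a joint): bubble's place along the vial, read in rad: 0 is centred, + is towards the spirit level's own +x end, limits +-0.2; 0.01 is 1 mm (whole range 20 mm to either side). The bubble goes to the higher end: at rest its value is 4.5 times the slope (rad) of the level's x axis, reached after about 1.5 s. Bubble pale, 16 mm long; black lines 12 mm either side of the middle
- platform: levelling table's aluminium plate, 180 (x) by 195 (y) by 10 mm, its top 45 mm above the bench at the pivot. Origin on the pivot line (its x axis), 10 mm below the plate's top, 15 mm from the right-hand edge; tilts only about it. The screw foot end (left, +y) starts low by 0.02 to 0.045 rad. A fixed white tray, 62 x 160 mm, 9 mm high, covers the half away from the robot
- rest (a point): middle of the platform's clear strip, on its top surface, where the spirit level is to stand; axes as the platform's: y along the strip to the screw foot, x towards the white tray. The strip reaches 60 mm from here on the tray side, 50 mm on the other. The screw foot's axis is 140 mm along y and 40 mm along x from here
- foot_grip (a point): on the screw foot's axis, at the height to grip its round black ribbed head: 36 mm wide, 24 high, underside 11 mm above the plate, grip point 13 mm above that. On a tongue at the plate's left end. Clockwise from above raises that end: per rad 4.2 mm, 0.02 rad of tilt, 0.09 on joint bubble; 1.1 to 2.1 rad needed. Stays where left (0.12 N m); turns 3 rad either side of level
- vial: small capped amber sample vial, 25 mm wide, 44 mm tall, standing between the spirit level and the levelling table; bystander; origin at the centre of its underside
- slide_box: flat grey box 85 x 120 x 30 mm beyond the spirit level; bystander; origin at the centre of its underside
- marker: pen 135 mm long, 13 mm thick, lying on the bench nearest the robot; bystander; origin 45 mm from its plain end, on its underside
- dropper: white dropper bottle 32 mm wide, 76 mm tall, beyond the screw foot; bystander; origin at the centre of its underside
Not all that is in view belongs to the job. Several things look just like the level: the one meant starts farthest from the robot's base.

How it is judged:
By the outcome, as a careful person would: the job done as asked, in the order asked, and still so for the second after the job is handed in, while the arm keeps its last pose, push and grip.
It also fails if it takes over 69 s, if anything falls off the work surface, if the arm or the gripper's body presses on something with over 40 N, if the wrist force passes 120 N, or if a joint passes its speed limit or range.

## Working session

There is one attempt and no reset: what is moved stays moved. The work goes in short steps, Python scripts to look and compute and a shell command to move; the robot and the scene stay as the last step left them, time stands still between calls to the robot, and variables do not carry over. Pictures are saved under pics/ and viewed, about 8 in all and at most 12, crops included, and the job is handed in when it is done.

```bash
mkdir -p pics; ls; cat > h.py <<'E'
import numpy as np,cv2
from station import *
def world(c,px):
    px=np.array(px,float).reshape(-1,2)
    K,D,T=c["camera_matrix"],np.array(c["D"]),np.array(c["cam_to_world"])
    u=cv2.undistortPoints(px.reshape(-1,1,2),np.array(K),D).reshape(-1,2)
    z=np.array([c["range_z"][int(round(v)),int(round(w))] for w,v in px])
    P=np.c_[u*z[:,None],z]
    return P@T[:3,:3].T+T[:3,3]
def cloud(c):
    h,w=c["range_z"].shape
    g=np.stack(np.meshgrid(np.arange(w),np.arange(h)),-1).reshape(-1,2)
    return world(c,g).reshape(h,w,3)
def ray(c,px,z):
    "points at world height z"
    T=np.array(c["cam_to_world"]);px=np.array(px,float).reshape(-1,1,2)
    u=cv2.undistortPoints(px,np.array(c["camera_matrix"]),np.array(c["D"])).reshape(-1,2)
    d=np.c_[u,np.ones(len(u))]@T[:3,:3].T
    return T[:3,3]+d*((z-T[2,3])/d[:,2])[:,None]
E
python3 - <<'E'
from h import *
for n in("top","scene"):
    c=read_camera(n);cv2.imwrite(f"pics/{n}0.png",c["pixels"])
    W=cloud(c);print(n,np.array(c["cam_to_world"])[:3,3])
    for l in("level","platform","foot_grip","vial","slide_box","marker","dropper"):
        for r in cut_out(n,l)[:5]:
            if r["conf"]<.2: continue
            m=r["mask"]&(c["range_z"]>0);p=W[m]
            print(l,round(r["conf"],2),np.round(r["box"]),np.round(np.median(p,0),3),"z95",np.round(np.percentile(p[:,2],95),3))
print(get_obs(),tcp_to_tips)
E
```

```text
pics
top [ 0.30433505 -0.00316449  1.284601  ]
level 0.67 [427. 279.  46.  20.] [ 0.217 -0.377  0.034] z95 0.039
level 0.61 [398. 207.  40.  14.] [ 0.461 -0.283  0.034] z95 0.04
foot_grip 0.59 [244. 199.   7.  16.] [0.486 0.228 0.072] z95 0.077
slide_box 0.79 [390. 140.  36.  26.] [ 0.702 -0.262  0.03 ] z95 0.035
dropper 0.48 [225. 154.  10.   2.] [0.657 0.304 0.046] z95 0.072
scene [1.29011845 0.42040131 0.72064828]
level 0.94 [230. 206.  41.  26.] [ 0.47  -0.282  0.025] z95 0.037
level 0.91 [248. 165.  28.  22.] [ 0.225 -0.371  0.026] z95 0.037
platform 0.88 [354. 249. 112.  66.] [0.506 0.125 0.043] z95 0.054
foot_grip 0.52 [403. 250.  20.  20.] [0.494 0.234 0.068] z95 0.074
vial 0.5 [261. 240.  13.  17.] [ 0.558 -0.116  0.029] z95 0.045
slide_box 0.73 [179. 264.  60.  39.] [ 0.716 -0.252  0.029] z95 0.032
marker 0.67 [274. 201.  29.  22.] [ 0.363 -0.195  0.01 ] z95 0.015
dropper 0.96 [413. 322.  21.  29.] [0.672 0.314 0.041] z95 0.071
{'t': 0.8, 'q': array([-1.39913643,  0.47701051,  0.02242868,  1.55542387, -0.01147194,
        1.1092771 , -0.08308632]), 'joint_vel': array([ 2.05345059e-03, -6.08464560e-04, -6.32616219e-04,  1.43474895e-03,
       -2.51480605e-05, -2.47031537e-03,  1.70987923e-03]), 'joint_torque': array([-5.60396693e-04, -5.96256030e+01,  1.60615794e+00, -2.81536424e+01,
        1.25877082e-02,  1.49389994e-03,  1.95430368e-05]), 'eef_pos': array([0.18640634, 0.64876322, 0.25029132]), 'tool_rot': array([ 0.70020836,  0.09859813,  0.70019018, -0.09859199]), 'contact_force': array([0.1230201 , 0.08245477, 0.68314828]), 'torque': array([-0.01528493,  0.03486888, -0.01054334]), 'gripper_width': 1.0033224178485785} 0.019
```

```bash
python3 - <<'E'
import cv2
t=cv2.imread("pics/top0.png");s=cv2.imread("pics/scene0.png")
cv2.imwrite("pics/t1.png",cv2.resize(t[110:310,200:467],None,fx=3,fy=3,interpolation=2))
cv2.imwrite("pics/s1.png",cv2.resize(s[130:350,140:460],None,fx=2.5,fy=2.5,interpolation=2))
E
```

```text
(no output)
```

View pics/t1.png

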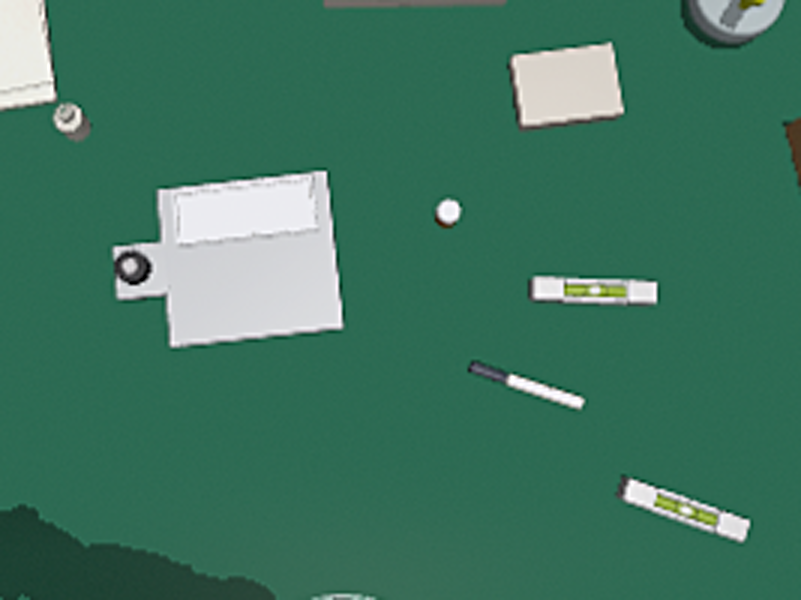

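View pics/s1.png

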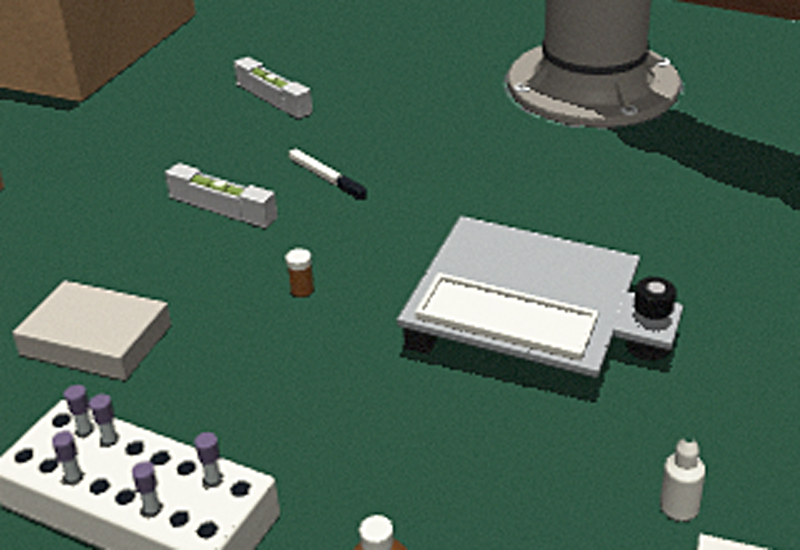

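```bash
python3 - <<'E'
from h import *
for n in("top","scene"):
    c=read_camera(n);W=cloud(c)
    print(n,[(round(r["conf"],2),np.round(r["box"]).tolist()) for r in spot_in(n,"level")])
    if n=="top": ct,Wt=c,W
    def rect(m,lab):
        m=cv2.morphologyEx(m.astype(np.uint8),cv2.MORPH_OPEN,np.ones((2,2)))>0
        r=cv2.minAreaRect((W[m][:,:2]*1000).astype(np.float32));print(n,lab,m.sum(),r,np.median(W[m][:,2]))
    X,Y,Z=W[...,0],W[...,1],W[...,2]
    rect((abs(X-.461)<.05)&(abs(Y+.285)<.1)&(Z>.018)&(Z<.06),"A")
    P=(abs(X-.5)<.15)&(abs(Y-.12)<.12)&(Z>.03)&(Z<.075)
    rect(P,"platform+foot")
    S=(X>.42)&(X<.47)&(Y>.07)&(Y<.16)&(Z>.02)
    a,b,d=np.linalg.lstsq(np.c_[X[S],Y[S],np.ones(S.sum())],Z[S],rcond=None)[0];print("plane",a,b,d)
    H=P*0; Hm=(abs(X-.49)<.06)&(abs(Y-.233)<.05)&(Z>.06)&(Z<.1)
    rect(Hm,"head")
    T=(abs(X-.54)<.06)&(abs(Y-.12)<.1)&(Z-(a*X+b*Y+d)>.005)&(Z<.075)
    rect(T,"tray")
    for lab,x,y in(("vial",.55,-.115),("dropper",.665,.31)):
        rect((abs(X-x)<.04)&(abs(Y-y)<.04)&(Z>.02),lab)
img=ct["pixels"];cv2.imwrite("pics/A.png",np.hstack([cv2.resize(img[190:225,365:432],None,fx=6,fy=6,interpolation=2),cv2.resize(img[262:297,395:461],None,fx=6,fy=6,interpolation=2)])[:, :800])
full=cv2.imread("pics/top0.png");cv2.imwrite("pics/full.png",np.vstack([cv2.resize(full,(800,500))[:400], cv2.resize(cv2.imread("pics/A.png"),(800,200))]))
E
```

```text
top [(0.62, [429.0, 280.0, 44.0, 16.0])]
top A 317 ((413.62713623046875, -177.1570281982422), (75.98829650878906, 403.8544006347656), 21.478609085083008) 0.03343285944351626
top platform+foot 3195 ((442.07940673828125, 118.31150817871094), (298.4499816894531, 243.4114532470703), 5.751757621765137) 0.04376710684436502
plane 0.0012110241842607102 -0.039390257696730345 0.046130168154432716
top head 102 ((406.3661193847656, 114.109375), (308.6424865722656, 37.333740234375), 55.87300109863281) 0.07260576552180797
top tray 169 ((545.031005859375, 125.56077575683594), (82.19309997558594, 205.67527770996094), 14.393594741821289) 0.04786782392304478
top vial 44 ((438.107421875, -64.76201629638672), (23.103960037231445, 293.6383056640625), 60.776702880859375) 0.04231783643159592
top dropper 83 ((659.6541137695312, 306.75079345703125), (21.379981994628906, 30.523014068603516), 43.60863494873047) 0.046354341582522496
scene [(0.85, [231.0, 210.0, 41.0, 26.0]), (0.82, [249.0, 164.0, 30.0, 28.0])]
scene A 405 ((824.4304809570312, 61.13385009765625), (1170.61669921875, 115.8031997680664), 43.2989501953125) 0.030013473881102315
scene platform+foot 4270 ((845.140869140625, 198.53652954101562), (964.4207763671875, 242.50567626953125), 12.386213302612305) 0.043068196483217136
plane 0.002675805569731725 -0.03424886486363155 0.0440553666552525
scene head 178 ((449.6421813964844, 240.77325439453125), (32.154109954833984, 114.22286987304688), 81.64384460449219) 0.07063456946997726
scene tray 431 ((911.2020263671875, 222.046142578125), (830.7188720703125, 203.95005798339844), 13.83727741241455) 0.04855866898176264
scene vial 114 ((528.841064453125, -131.8538818359375), (80.36865997314453, 20.76220703125), 27.672130584716797) 0.034334654393258834
scene dropper 330 ((943.5203857421875, 354.6192626953125), (704.8713989257812, 31.410289764404297), 8.19503116607666) 0.044973742301029185
```

View pics/full.png

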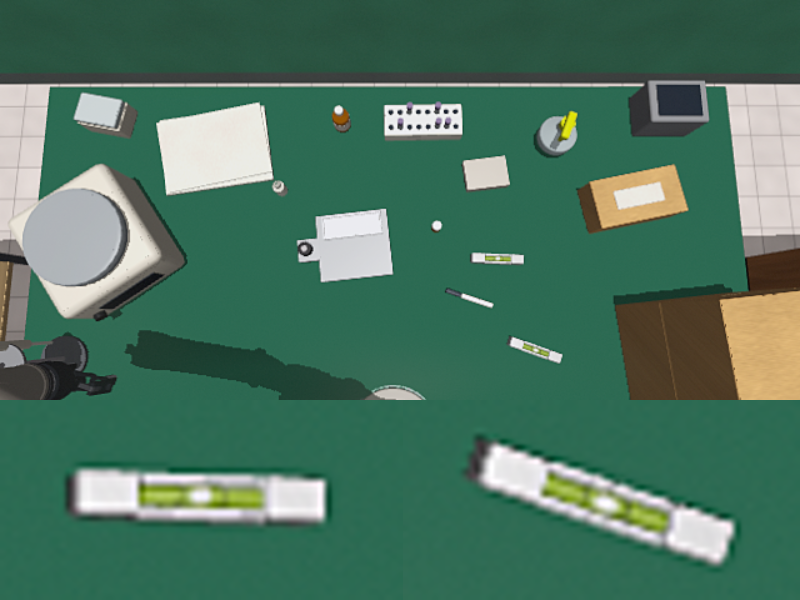

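Only two look-alikes: A at top pixel (398,207), 0.54 m from the base, and B at (427,279), 0.435 m. A is the farther one, so it's the level. The crop shows A upright, its bubble central.

```bash
python3 - <<'E'
from h import *
def pca(p):
    r=cv2.minAreaRect((p[:,:2]*1000).astype(np.float32)); b=cv2.boxPoints(r)
    return np.round(r[0],1),np.round(r[1],1),round(r[2],2)
for n in("top","scene"):
    c=read_camera(n);W=cloud(c);R=c["range_z"]>0
    X,Y,Z=np.moveaxis(W,-1,0)
    def sel(x,y,dx,dy,lo,hi): return R&(abs(X-x)<dx)&(abs(Y-y)<dy)&(Z>lo)&(Z<hi)
    for lab,a in(("A",(.461,-.285,.06,.1,.026,.05)),("plat",(.5,.125,.13,.095,.032,.07)),("head",(.488,.235,.05,.04,.065,.09)),("vial",(.552,-.115,.04,.04,.035,.06)),("drop",(.665,.31,.05,.05,.03,.09)),("marker",(.37,-.195,.08,.1,.008,.03))):
        m=sel(*a);p=W[m];print(n,lab,m.sum(),pca(p),"mean",np.round(p.mean(0),4))
    m=sel(.44,.115,.03,.06,.02,.06);p=W[m]
    k=np.linalg.lstsq(np.c_[p[:,:2],np.ones(len(p))],p[:,2],rcond=None)[0]
    print("plane",k,"std",np.std(p[:,2]-np.c_[p[:,:2],np.ones(len(p))]@k))
    h=Z-(X*k[0]+Y*k[1]+k[2]);m=R&(abs(X-.54)<.08)&(abs(Y-.12)<.1)&(h>.006)&(h<.014);print("tray",m.sum(),pca(W[m]),W[m].mean(0))
    m=R&(abs(X-.5)<.13)&(abs(Y-.12)<.11)&(abs(h)<.014)
    # platform corner px
    print("plate",m.sum(),pca(W[m]))
    # level direction by PCA
    p=W[sel(.461,-.285,.06,.1,.026,.05)][:,:2];u=np.linalg.svd(p-p.mean(0),full_matrices=0)[2][0];print("A dir deg",np.degrees(np.arctan2(u[1],u[0])))
E
```

```text
top A 294 (array([ 462.1, -287.9]), array([137.8,  24.8]), 87.62) mean [ 0.4619 -0.2887  0.0343]
top plat 2752 (array([498.3, 121.8]), array([180.7, 199.9]), 5.79) mean [0.4982 0.1183 0.0437]
top head 100 (array([487.1, 230.9]), array([33.9, 36.4]), 5.57) mean [0.4864 0.2309 0.0724]
top vial 42 (array([ 550.9, -121.8]), array([21.1, 21.6]), 87.15) mean [ 0.5513 -0.1225  0.0442]
top drop 75 (array([662. , 309.9]), array([30. , 29.2]), 45.36) mean [0.6593 0.3076 0.053 ]
top marker 143 (array([ 372.1, -220.4]), array([149.3, 136.6]), 86.95) mean [ 0.356  -0.21    0.0127]
plane [ 0.01415161 -0.03290274  0.0395927 ] std 0.0024525076706684358
tray 209 (array([526. , 122.5]), array([122.5, 191.2]), 2.65) [0.55042287 0.10283125 0.05210028]
plate 3067 (array([498.7, 118.5]), array([180.7, 225.4]), 5.79)
A dir deg -92.45321220306995
scene A 307 (array([ 461.7, -287. ]), array([143. ,  29.2]), 88.97) mean [ 0.4644 -0.2847  0.0329]
scene plat 3658 (array([498.6, 120.5]), array([183.7, 198.3]), 5.47) mean [0.5116 0.1213 0.0431]
scene head 155 (array([487.9, 233.1]), array([33.5, 37.7]), 27.9) mean [0.4894 0.2333 0.0712]
scene vial 71 (array([ 552.5, -121.6]), array([24.4, 23.5]), 42.41) mean [ 0.5546 -0.1201  0.0419]
scene drop 274 (array([666.4, 312. ]), array([26.7, 30.8]), 0.26) mean [0.67   0.3131 0.0507]
scene marker 118 (array([ 398.1, -217.2]), array([135.2, 119.2]), 81.45) mean [ 0.3617 -0.2056  0.0122]
plane [ 0.00540782 -0.03577952  0.04294632] std 0.001246810501634986
tray 377 (array([552.2, 109.2]), array([ 67. , 160.7]), 5.55) [0.553279   0.10825894 0.05035236]
plate 4033 (array([498.8, 118.6]), array([183.7, 222.3]), 5.47)
A dir deg 87.74190473183613
```

```bash
cat >> h.py <<'E'
from scipy.spatial.transform import Rotation as Ro
def tool():
    o=get_obs();R=Ro.from_quat(o["tool_rot"],scalar_first=True).as_matrix()
    j=np.degrees(np.arctan2(R[1,1],R[0,1]))
    print("t",round(o["t"],2),"tcp",np.round(o["eef_pos"],4),"fingers",np.round(R[:,0],3),"jaw deg",round(j,2),"F",np.round(o["contact_force"],1),"w",round(o["gripper_width"],3),"q",np.round(o["q"],2))
    return o
E
python3 -c "from h import *;tool()"
```

```text
t 1.1 tcp [0.1864 0.6488 0.2503] fingers [-0.  0. -1.] jaw deg 73.97 F [ 0.3  0.3 -0.3] w 1.002 q [-1.4   0.48  0.02  1.56 -0.01  1.11 -0.08]
```

```bash
python3 -m jog '[{"gripper":0.3,"dx":0.029,"dy":-0.04,"rz":-4},{"gripper":0.3,"dx":0.058,"dy":-0.08,"rz":-8},{"gripper":0.3,"dx":0.087,"dy":-0.12,"rz":-12},{"gripper":0.3,"dx":0.116,"dy":-0.16,"rz":-16},{"gripper":0.3,"dx":0.145,"dy":-0.2,"rz":-20},{"gripper":0.3,"dx":0.174,"dy":-0.24,"rz":-24},{"gripper":0.3,"dx":0.203,"dy":-0.28,"rz":-28},{"gripper":0.3,"dx":0.232,"dy":-0.32,"rz":-32},{"gripper":0.3,"dx":0.261,"dy":-0.36,"rz":-36},{"gripper":0.3,"dx":0.29,"dy":-0.4,"rz":-40}]' 30
python3 -m jog '[{"gripper":0.3,"dx":0,"dy":-0.045,"rz":-4},{"gripper":0.3,"dx":0,"dy":-0.09,"rz":-8},{"gripper":0.3,"dx":0,"dy":-0.135,"rz":-12},{"gripper":0.3,"dx":0,"dy":-0.18,"rz":-16},{"gripper":0.3,"dx":0,"dy":-0.225,"rz":-20},{"gripper":0.3,"dx":0,"dy":-0.27,"rz":-24},{"gripper":0.3,"dx":0,"dy":-0.315,"rz":-28},{"gripper":0.3,"dx":0,"dy":-0.36,"rz":-32},{"gripper":0.3,"dx":-0.005,"dy":-0.405,"rz":-36},{"gripper":0.3,"dx":-0.01,"dy":-0.45,"rz":-36}]'
python3 -c "from h import *;tool()"
```

```text
t 1.1 tcp [0.1864 0.6488 0.2503] fingers [-0.  0. -1.] jaw deg 73.97 F [ 0.3  0.3 -0.3] w 1.002 q [-1.4   0.48  0.02  1.56 -0.01  1.11 -0.08]$[0]: bad value
$[0]: bad value
```

```bash
python3 -m jog '[{"gripper":0.3,"dx":0.029,"dy":-0.04,"dz":0.0,"rx":0.0,"ry":0.0,"rz":-4.0}]' 30; python3 -m jog '[{"gripper":0.3,"dx":0.029,"dy":-0.04,"dz":0,"rx":0,"ry":0,"rz":-4}]'
```

```text
t: 1.2
eef_pos: [0.2092, 0.6131, 0.2498]
tool_rot: [0.695, 0.121, 0.698, -0.119]
contact_force: [0.4, -0.3, 0.6]
gripper_width: 0.854
t: 1.3
eef_pos: [0.2437, 0.5687, 0.25]
tool_rot: [0.692, 0.147, 0.692, -0.147]
contact_force: [2.5, -0.6, 1.2]
gripper_width: 0.706
```

```bash
python3 -m jog '[{"gripper":0.3,"dx":0.029,"dy":-0.04,"dz":0,"rx":0,"ry":0,"rz":-5},{"gripper":0.3,"dx":0.058,"dy":-0.08,"dz":0,"rx":0,"ry":0,"rz":-10},{"gripper":0.3,"dx":0.087,"dy":-0.12,"dz":0,"rx":0,"ry":0,"rz":-15},{"gripper":0.3,"dx":0.116,"dy":-0.16,"dz":0,"rx":0,"ry":0,"rz":-20},{"gripper":0.3,"dx":0.145,"dy":-0.2,"dz":0,"rx":0,"ry":0,"rz":-25},{"gripper":0.3,"dx":0.174,"dy":-0.24,"dz":0,"rx":0,"ry":0,"rz":-30},{"gripper":0.3,"dx":0.203,"dy":-0.28,"dz":0,"rx":0,"ry":0,"rz":-35},{"gripper":0.3,"dx":0.232,"dy":-0.32,"dz":0,"rx":0,"ry":0,"rz":-40}]'
python3 -m jog '[{"gripper":0.3,"dx":0,"dy":-0.045,"dz":0,"rx":0,"ry":0,"rz":-4},{"gripper":0.3,"dx":0,"dy":-0.09,"dz":0,"rx":0,"ry":0,"rz":-8},{"gripper":0.3,"dx":0,"dy":-0.135,"dz":0,"rx":0,"ry":0,"rz":-12},{"gripper":0.3,"dx":0,"dy":-0.18,"dz":0,"rx":0,"ry":0,"rz":-16},{"gripper":0.3,"dx":0,"dy":-0.225,"dz":0,"rx":0,"ry":0,"rz":-20},{"gripper":0.3,"dx":0,"dy":-0.27,"dz":0,"rx":0,"ry":0,"rz":-24},{"gripper":0.3,"dx":0,"dy":-0.315,"dz":-0.01,"rx":0,"ry":0,"rz":-28},{"gripper":0.3,"dx":0,"dy":-0.36,"dz":-0.02,"rx":0,"ry":0,"rz":-28},{"gripper":0.3,"dx":-0.005,"dy":-0.405,"dz":-0.03,"rx":0,"ry":0,"rz":-28},{"gripper":0.3,"dx":-0.01,"dy":-0.45,"dz":-0.04,"rx":0,"ry":0,"rz":-28}]'
python3 -c "from h import *;tool()"
```

```text
t: 2.1
eef_pos: [0.4774, 0.2471, 0.2507]
tool_rot: [0.599, 0.376, 0.599, -0.376]
contact_force: [0.7, 0.6, -0.3]
gripper_width: 0.7
t: 3.1
eef_pos: [0.4664, -0.2029, 0.2103]
tool_rot: [0.492, 0.509, 0.491, -0.508]
contact_force: [1.5, -0.4, -1.2]
gripper_width: 0.698
t 3.1 tcp [ 0.4664 -0.2029  0.2103] fingers [ 0.001 -0.    -1.   ] jaw deg -1.99 F [ 1.5 -0.4 -1.2] w 0.698 q [-0.27  0.29  0.67  2.02 -0.23  0.9   0.49]
```

```bash
python3 -m jog '[{"gripper":0.3,"dx":-0.002,"dy":-0.04,"dz":-0.02,"rx":0,"ry":0,"rz":0},{"gripper":0.3,"dx":-0.004,"dy":-0.084,"dz":-0.04,"rx":0,"ry":0,"rz":0},{"gripper":0.3,"dx":-0.004,"dy":-0.084,"dz":-0.085,"rx":0,"ry":0,"rz":0},{"gripper":0.3,"dx":-0.004,"dy":-0.084,"dz":-0.13,"rx":0,"ry":0,"rz":0},{"gripper":0.3,"dx":-0.004,"dy":-0.084,"dz":-0.165,"rx":0,"ry":0,"rz":0},{"gripper":0.3,"dx":-0.004,"dy":-0.084,"dz":-0.185,"rx":0,"ry":0,"rz":0},{"gripper":0.3,"dx":-0.004,"dy":-0.084,"dz":-0.185,"rx":0,"ry":0,"rz":0},{"gripper":0.8,"dx":-0.004,"dy":-0.084,"dz":-0.185,"rx":0,"ry":0,"rz":0},{"gripper":0.8,"dx":-0.004,"dy":-0.084,"dz":-0.185,"rx":0,"ry":0,"rz":0},{"gripper":0.8,"dx":-0.004,"dy":-0.084,"dz":-0.185,"rx":0,"ry":0,"rz":0}]' 35
python3 -m jog '[{"gripper":0.9,"dx":0,"dy":0,"dz":0,"rx":0,"ry":0,"rz":0},{"gripper":0.9,"dx":0,"dy":0,"dz":0,"rx":0,"ry":0,"rz":0},{"gripper":0.9,"dx":0,"dy":0,"dz":0,"rx":0,"ry":0,"rz":0}]'
python3 -c "from h import *;tool()"
```

```text
t: 4.1
eef_pos: [0.4634, -0.2858, 0.0269]
tool_rot: [0.492, 0.509, 0.49, -0.508]
contact_force: [-0.8, 0.0, 2.9]
gripper_width: 0.272
t: 4.4
eef_pos: [0.4634, -0.2858, 0.0269]
tool_rot: [0.492, 0.509, 0.49, -0.508]
contact_force: [0.1, 0.5, 7.7]
gripper_width: 0.272
t 4.4 tcp [ 0.4634 -0.2858  0.0269] fingers [ 0.003 -0.001 -1.   ] jaw deg -2.03 F [0.1 0.5 7.7] w 0.272 q [ 0.08  0.64  0.47  2.05 -0.52  0.57  0.88]
```

```bash
python3 -m jog '[{"gripper":0.9,"dx":0,"dy":0,"dz":0.02,"rx":0,"ry":0,"rz":0},{"gripper":0.9,"dx":0,"dy":0,"dz":0.05,"rx":0,"ry":0,"rz":0},{"gripper":0.9,"dx":0,"dy":0.02,"dz":0.09,"rx":0,"ry":0,"rz":2},{"gripper":0.9,"dx":0,"dy":0.06,"dz":0.11,"rx":0,"ry":0,"rz":4},{"gripper":0.9,"dx":0,"dy":0.105,"dz":0.11,"rx":0,"ry":0,"rz":6},{"gripper":0.9,"dx":0,"dy":0.15,"dz":0.11,"rx":0,"ry":0,"rz":7.6},{"gripper":0.9,"dx":0,"dy":0.195,"dz":0.11,"rx":0,"ry":0,"rz":7.6},{"gripper":0.9,"dx":-0.003,"dy":0.24,"dz":0.11,"rx":0,"ry":0,"rz":7.6},{"gripper":0.9,"dx":-0.003,"dy":0.285,"dz":0.11,"rx":0,"ry":0,"rz":7.6},{"gripper":0.9,"dx":-0.003,"dy":0.33,"dz":0.11,"rx":0,"ry":0,"rz":7.6}]'
python3 -m jog '[{"gripper":0.9,"dx":0,"dy":0.03,"dz":0,"rx":0,"ry":0,"rz":0},{"gripper":0.9,"dx":0,"dy":0.044,"dz":-0.02,"rx":0,"ry":0,"rz":0},{"gripper":0.9,"dx":0,"dy":0.044,"dz":-0.04,"rx":0,"ry":0,"rz":0},{"gripper":0.9,"dx":0,"dy":0.044,"dz":-0.04,"rx":0,"ry":0,"rz":0}]'
python3 - <<'E'
from h import *
tool()
c=read_camera("scene");cv2.imwrite("pics/p1.png",cv2.resize(c["pixels"][190:310,270:450],None,fx=4,fy=4,interpolation=2))
E
```

```text
t: 5.4
eef_pos: [0.4591, 0.0468, 0.136]
tool_rot: [0.524, 0.476, 0.524, -0.475]
contact_force: [1.4, -1.0, -1.7]
gripper_width: 0.271
t: 5.8
eef_pos: [0.4578, 0.0892, 0.0941]
tool_rot: [0.524, 0.474, 0.525, -0.476]
contact_force: [-0.6, 0.3, -1.9]
gripper_width: 0.268
t 5.8 tcp [0.4578 0.0892 0.0941] fingers [-0.003 -0.001 -1.   ] jaw deg 5.67 F [-0.6  0.3 -1.9] w 0.268 q [-0.75  0.41  0.52  2.2  -0.35  0.61  0.12]
```

View pics/p1.png

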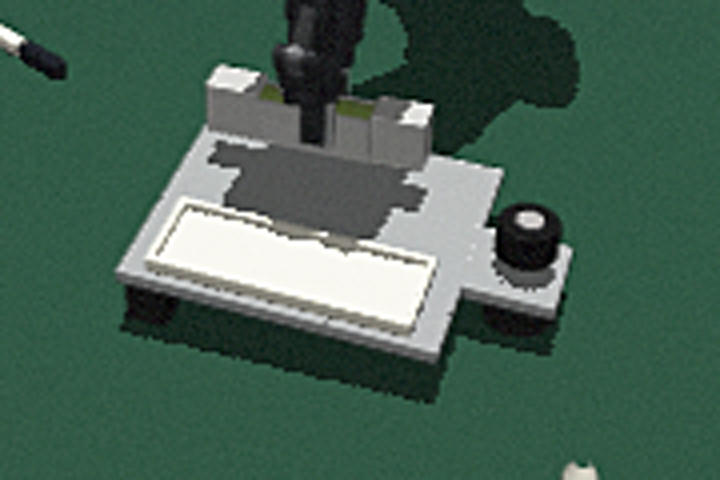

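Level held upright, over the clear strip and parallel to the tray.

```bash
python3 -m jog '[{"gripper":0.9,"dx":0.001,"dy":0,"dz":-0.012,"rx":-2,"ry":0,"rz":0},{"gripper":0.9,"dx":0.001,"dy":0,"dz":-0.018,"rx":-2,"ry":0,"rz":0},{"gripper":0.9,"dx":0.001,"dy":0,"dz":-0.0215,"rx":-2,"ry":0,"rz":0},{"gripper":0.9,"dx":0.001,"dy":0,"dz":-0.0215,"rx":-2,"ry":0,"rz":0}]'
python3 -m jog '[{"gripper":0.9,"dx":0,"dy":0,"dz":-0.001,"rx":0,"ry":0,"rz":0},{"gripper":0.9,"dx":0,"dy":0,"dz":-0.001,"rx":0,"ry":0,"rz":0}]'
python3 -m jog '[{"gripper":0.9,"dx":0,"dy":0,"dz":-0.001,"rx":0,"ry":0,"rz":0},{"gripper":0.9,"dx":0,"dy":0,"dz":-0.001,"rx":0,"ry":0,"rz":0}]'
```

```text
t: 6.25
eef_pos: [0.4604, 0.0883, 0.074]
tool_rot: [0.532, 0.466, 0.515, -0.484]
contact_force: [-0.6, 0.3, -2.0]
gripper_width: 0.273
t: 6.45
eef_pos: [0.4606, 0.0885, 0.0731]
tool_rot: [0.532, 0.466, 0.515, -0.484]
contact_force: [0.4, -0.5, -1.8]
gripper_width: 0.271
t: 6.65
eef_pos: [0.4604, 0.0887, 0.0719]
tool_rot: [0.532, 0.466, 0.515, -0.484]
contact_force: [-0.8, -0.2, -1.4]
gripper_width: 0.27
```

```bash
for i in 1 2 ; do python3 -m jog '[{"gripper":0.9,"dx":0,"dy":0,"dz":-0.001,"rx":0,"ry":0,"rz":0},{"gripper":0.9,"dx":0,"dy":0,"dz":-0.001,"rx":0,"ry":0,"rz":0}]' | grep -E "eef|force"; done
```

```text
eef_pos: [0.4603, 0.0888, 0.0707]
contact_force: [0.2, -0.6, -2.7]
eef_pos: [0.4603, 0.0888, 0.0697]
contact_force: [-0.4, 0.1, -1.2]
```

```bash
for i in 1 2; do python3 -m jog '[{"gripper":0.9,"dx":0,"dy":0,"dz":-0.001,"rx":0,"ry":0,"rz":0},{"gripper":0.9,"dx":0,"dy":0,"dz":-0.001,"rx":0,"ry":0,"rz":0}]' | grep -E "eef|force"; done
```

```text
eef_pos: [0.4604, 0.0888, 0.0692]
contact_force: [-2.8, 0.8, 7.4]
eef_pos: [0.4604, 0.0889, 0.0691]
contact_force: [-8.0, -0.2, 21.7]
```

```bash
python3 -m jog '[{"gripper":0.9,"dx":0,"dy":0,"dz":0.0015,"rx":0,"ry":0,"rz":0},{"gripper":0.9,"dx":0,"dy":0,"dz":0.0015,"rx":0,"ry":0,"rz":0},{"gripper":0.5,"dx":0,"dy":0,"dz":0.0015,"rx":0,"ry":0,"rz":0},{"gripper":0.5,"dx":0,"dy":0,"dz":0.0015,"rx":0,"ry":0,"rz":0},{"gripper":0.5,"dx":0,"dy":0,"dz":0.0015,"rx":0,"ry":0,"rz":0},{"gripper":0.5,"dx":0,"dy":0,"dz":0.02,"rx":0,"ry":0,"rz":0},{"gripper":0.5,"dx":0,"dy":0,"dz":0.06,"rx":1,"ry":0,"rz":0},{"gripper":0.4,"dx":0,"dy":0.04,"dz":0.08,"rx":2,"ry":0,"rz":0},{"gripper":0.4,"dx":0.01,"dy":0.08,"dz":0.09,"rx":2,"ry":0,"rz":0}]'
python3 -m jog '[{"gripper":0.4,"dx":0.018,"dy":0.045,"dz":0,"rx":0,"ry":0,"rz":5},{"gripper":0.4,"dx":0.018,"dy":0.063,"dz":0,"rx":0,"ry":0,"rz":10},{"gripper":0.4,"dx":0.018,"dy":0.063,"dz":0,"rx":0,"ry":0,"rz":18},{"gripper":0.4,"dx":0.018,"dy":0.063,"dz":0,"rx":0,"ry":0,"rz":26},{"gripper":0.4,"dx":0.018,"dy":0.063,"dz":0,"rx":0,"ry":0,"rz":34}]'
python3 - <<'E'
from h import *
tool()
for n in("scene","top"):
    c=read_camera(n);b=(slice(190,310),slice(270,450)) if n=="scene" else (slice(150,250),slice(220,330))
    cv2.imwrite(f"pics/q_{n}.png",cv2.resize(c["pixels"][b],(720,480) if n=="scene" else (660,600),interpolation=2))
E
```

```text
t: 8.35
eef_pos: [0.4706, 0.1684, 0.1598]
tool_rot: [0.523, 0.477, 0.523, -0.475]
contact_force: [1.8, 0.6, -0.6]
gripper_width: 0.598
t: 8.85
eef_pos: [0.4883, 0.2319, 0.1575]
tool_rot: [0.641, 0.299, 0.641, -0.299]
contact_force: [-0.4, -0.0, -0.0]
gripper_width: 0.599
t 8.85 tcp [0.4883 0.2319 0.1575] fingers [-0. -0. -1.] jaw deg 39.93 F [-0.4 -0.  -0. ] w 0.599 q [-0.89  0.39  0.41  1.99 -0.21  0.81  0.34]
```

View pics/q_scene.png

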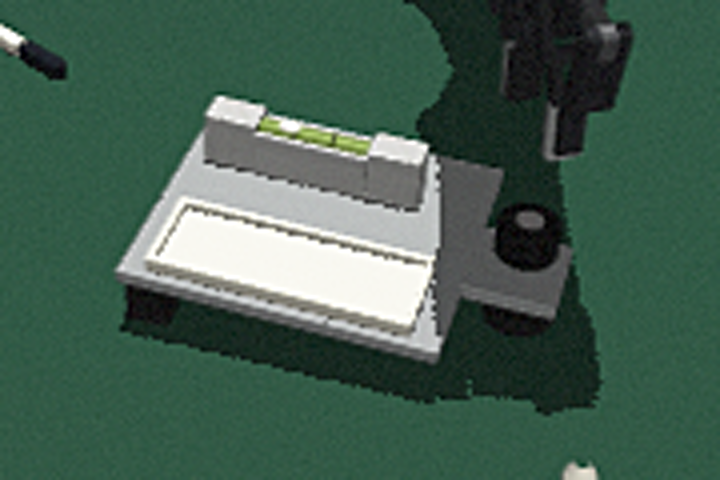

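Level stands free on the strip; the bubble sits towards the pivot end, about crop pixel (290,127), so the foot end is low as expected. Now the foot head.

```bash
python3 -m jog '[{"gripper":0.4,"dx":-0.001,"dy":0,"dz":-0.04,"rx":0,"ry":0,"rz":5},{"gripper":0.4,"dx":-0.001,"dy":0,"dz":-0.07,"rx":0,"ry":0,"rz":5},{"gripper":0.4,"dx":-0.001,"dy":0,"dz":-0.092,"rx":0,"ry":0,"rz":5},{"gripper":0.4,"dx":-0.001,"dy":0,"dz":-0.092,"rx":0,"ry":0,"rz":5},{"gripper":0.75,"dx":-0.001,"dy":0,"dz":-0.092,"rx":0,"ry":0,"rz":5},{"gripper":0.75,"dx":-0.001,"dy":0,"dz":-0.092,"rx":0,"ry":0,"rz":5},{"gripper":0.75,"dx":-0.001,"dy":0,"dz":-0.092,"rx":0,"ry":0,"rz":5},{"gripper":0.75,"dx":-0.001,"dy":0,"dz":-0.092,"rx":0,"ry":0,"rz":5}]' 35
cat >> h.py <<'E'
def bub(tag=None):
    c=read_camera("scene");im=c["pixels"][200:235,315:375].astype(np.float32)
    if tag: cv2.imwrite(f"pics/{tag}.png",cv2.resize(c["pixels"][205:250,310:385],None,fx=10,fy=10,interpolation=2))
    return im
E
python3 - <<'E'
from h import *
tool();im=bub("b0")
E
```

```text
t: 9.75
eef_pos: [0.4864, 0.2304, 0.0664]
tool_rot: [0.651, 0.273, 0.653, -0.274]
contact_force: [-4.1, -4.3, -1.1]
gripper_width: 0.408
t 9.75 tcp [0.4864 0.2304 0.0664] fingers [-0.002 -0.001 -1.   ] jaw deg 44.46 F [-4.1 -4.3 -1.1] w 0.408 q [-0.82  0.53  0.33  2.04 -0.29  0.62  0.48]
```

View pics/b0.png

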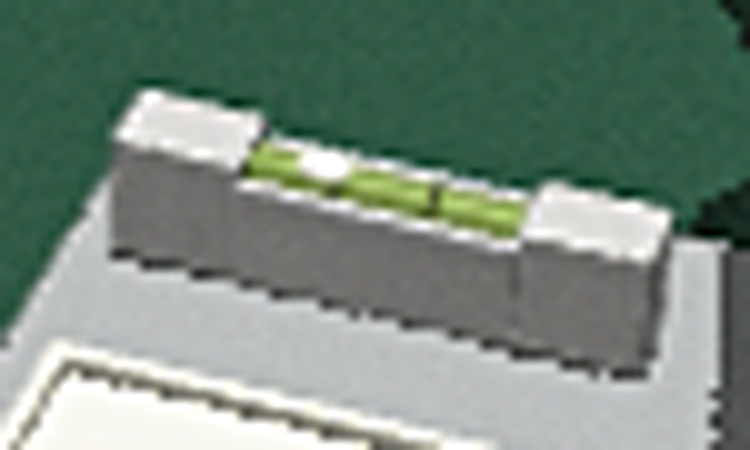

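```bash
cat >> h.py <<'E'
def prof(show=True):
    f=0
    for _ in range(3):
        im=read_camera("scene")["pixels"].astype(np.float32)
        y=im[...,2]-im[...,0]                      # red-blue: vial fluid only
        f=f+np.array([np.sort(y[int(220+(x-334)*.2)-5:int(220+(x-334)*.2)+5,x])[-3:].sum() for x in range(330,368)])/3
    print(np.round(f).astype(int).tolist());return f
E
python3 -c "from h import *;prof()"
python3 -m jog '[{"gripper":0.75,"dx":0,"dy":0,"dz":0.0006,"rx":0,"ry":0,"rz":-8},{"gripper":0.75,"dx":0,"dy":0,"dz":0.0012,"rx":0,"ry":0,"rz":-16},{"gripper":0.75,"dx":0,"dy":0,"dz":0.0018,"rx":0,"ry":0,"rz":-24},{"gripper":0.75,"dx":0,"dy":0,"dz":0.0024,"rx":0,"ry":0,"rz":-32},{"gripper":0.75,"dx":0,"dy":0,"dz":0.003,"rx":0,"ry":0,"rz":-40},{"gripper":0.75,"dx":0,"dy":0,"dz":0.0036,"rx":0,"ry":0,"rz":-48},{"gripper":0.75,"dx":0,"dy":0,"dz":0.0042,"rx":0,"ry":0,"rz":-56},{"gripper":0.75,"dx":0,"dy":0,"dz":0.0048,"rx":0,"ry":0,"rz":-64},{"gripper":0.75,"dx":0,"dy":0,"dz":0.0054,"rx":0,"ry":0,"rz":-72},{"gripper":0.75,"dx":0,"dy":0,"dz":0.006,"rx":0,"ry":0,"rz":-80}]'
python3 -m jog '[{"gripper":0.75,"dx":0,"dy":0,"dz":0,"rx":0,"ry":0,"rz":0},{"gripper":0.75,"dx":0,"dy":0,"dz":0,"rx":0,"ry":0,"rz":0},{"gripper":0.75,"dx":0,"dy":0,"dz":0,"rx":0,"ry":0,"rz":0},{"gripper":0.75,"dx":0,"dy":0,"dz":0,"rx":0,"ry":0,"rz":0},{"gripper":0.75,"dx":0,"dy":0,"dz":0,"rx":0,"ry":0,"rz":0},{"gripper":0.75,"dx":0,"dy":0,"dz":0,"rx":0,"ry":0,"rz":0},{"gripper":0.75,"dx":0,"dy":0,"dz":0,"rx":0,"ry":0,"rz":0},{"gripper":0.75,"dx":0,"dy":0,"dz":0,"rx":0,"ry":0,"rz":0},{"gripper":0.75,"dx":0,"dy":0,"dz":0,"rx":0,"ry":0,"rz":0},{"gripper":0.75,"dx":0,"dy":0,"dz":0,"rx":0,"ry":0,"rz":0}]'
python3 -m jog '[{"gripper":0.75,"dx":0,"dy":0,"dz":0,"rx":0,"ry":0,"rz":0},{"gripper":0.75,"dx":0,"dy":0,"dz":0,"rx":0,"ry":0,"rz":0},{"gripper":0.75,"dx":0,"dy":0,"dz":0,"rx":0,"ry":0,"rz":0},{"gripper":0.75,"dx":0,"dy":0,"dz":0,"rx":0,"ry":0,"rz":0},{"gripper":0.75,"dx":0,"dy":0,"dz":0,"rx":0,"ry":0,"rz":0},{"gripper":0.75,"dx":0,"dy":0,"dz":0,"rx":0,"ry":0,"rz":0},{"gripper":0.75,"dx":0,"dy":0,"dz":0,"rx":0,"ry":0,"rz":0},{"gripper":0.75,"dx":0,"dy":0,"dz":0,"rx":0,"ry":0,"rz":0},{"gripper":0.75,"dx":0,"dy":0,"dz":0,"rx":0,"ry":0,"rz":0},{"gripper":0.75,"dx":0,"dy":0,"dz":0,"rx":0,"ry":0,"rz":0}]' >/dev/null
python3 -c "
from h import *
tool();prof();bub('b1')"
```

```text
[16, 13, 17, 14, 45, 167, 178, 170, 175, 150, 98, 78, 83, 65, 117, 171, 173, 173, 170, 171, 169, 172, 157, 100, 176, 171, 169, 171, 173, 168, 175, 162, 74, 7, 11, 15, 16, 18]
t: 10.95
eef_pos: [0.4856, 0.2296, 0.0722]
tool_rot: [-0.322, -0.628, -0.322, 0.631]
contact_force: [-6.2, -8.4, -1.7]
gripper_width: 0.407
t: 11.95
eef_pos: [0.4856, 0.2296, 0.0721]
tool_rot: [-0.324, -0.627, -0.323, 0.63]
contact_force: [-7.1, -6.6, -0.4]
gripper_width: 0.409
t 12.95 tcp [0.4856 0.2295 0.0721] fingers [-0.003 -0.002 -1.   ] jaw deg -35.56 F [-6.5 -7.  -0.2] w 0.408 q [-1.09  0.61  0.71  2.05 -0.62  0.7  -0.6 ]
[13, 17, 12, 17, 90, 183, 171, 169, 167, 167, 171, 172, 159, 88, 127, 100, 103, 110, 119, 166, 168, 166, 132, 133, 171, 166, 168, 171, 170, 170, 174, 134, 42, 9, 12, 14, 12, 16]
```

View pics/b1.png

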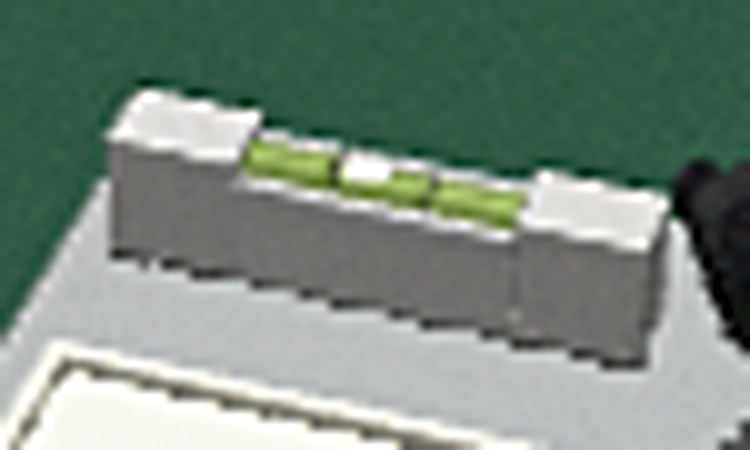

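Bubble at crop col ≈367, lines at 335 and 434 (mid 385): ~4.3 mm short, i.e. ≈27° more clockwise.

```bash
python3 -m jog '[{"gripper":0.75,"dx":0,"dy":0,"dz":0.0006,"rx":0,"ry":0,"rz":-8},{"gripper":0.75,"dx":0,"dy":0,"dz":0.0012,"rx":0,"ry":0,"rz":-16},{"gripper":0.75,"dx":0,"dy":0,"dz":0.0018,"rx":0,"ry":0,"rz":-22},{"gripper":0.75,"dx":0,"dy":0,"dz":0.002,"rx":0,"ry":0,"rz":-27},{"gripper":0.75,"dx":0,"dy":0,"dz":0.002,"rx":0,"ry":0,"rz":-27},{"gripper":0.3,"dx":0,"dy":0,"dz":0.002,"rx":0,"ry":0,"rz":-27},{"gripper":0.3,"dx":0,"dy":0,"dz":0.002,"rx":0,"ry":0,"rz":-27},{"gripper":0.3,"dx":0,"dy":0,"dz":0.002,"rx":0,"ry":0,"rz":-27},{"gripper":0.3,"dx":0,"dy":0,"dz":0.02,"rx":0,"ry":0,"rz":-27},{"gripper":0.3,"dx":0,"dy":0,"dz":0.05,"rx":0,"ry":0,"rz":-27}]'
python3 -m jog '[{"gripper":0.3,"dx":0,"dy":0.03,"dz":0.04,"rx":0,"ry":0,"rz":8},{"gripper":0.3,"dx":0,"dy":0.07,"dz":0.04,"rx":0,"ry":0,"rz":16},{"gripper":0.3,"dx":0,"dy":0.11,"dz":0.04,"rx":0,"ry":0,"rz":24},{"gripper":0.3,"dx":0,"dy":0.11,"dz":0.04,"rx":0,"ry":0,"rz":32},{"gripper":0.3,"dx":0,"dy":0.11,"dz":0.04,"rx":0,"ry":0,"rz":40},{"gripper":0.3,"dx":0,"dy":0.11,"dz":0.04,"rx":0,"ry":0,"rz":48},{"gripper":0.3,"dx":0,"dy":0.11,"dz":0.04,"rx":0,"ry":0,"rz":56},{"gripper":0.3,"dx":0,"dy":0.11,"dz":0.04,"rx":0,"ry":0,"rz":64},{"gripper":0.3,"dx":0,"dy":0.11,"dz":0.04,"rx":0,"ry":0,"rz":64},{"gripper":0.3,"dx":0,"dy":0.11,"dz":0.04,"rx":0,"ry":0,"rz":64}]'
python3 -m jog '[{"gripper":0.3,"dx":0,"dy":0,"dz":0,"rx":0,"ry":0,"rz":0},{"gripper":0.3,"dx":0,"dy":0,"dz":0,"rx":0,"ry":0,"rz":0},{"gripper":0.3,"dx":0,"dy":0,"dz":0,"rx":0,"ry":0,"rz":0},{"gripper":0.3,"dx":0,"dy":0,"dz":0,"rx":0,"ry":0,"rz":0},{"gripper":0.3,"dx":0,"dy":0,"dz":0,"rx":0,"ry":0,"rz":0},{"gripper":0.3,"dx":0,"dy":0,"dz":0,"rx":0,"ry":0,"rz":0},{"gripper":0.3,"dx":0,"dy":0,"dz":0,"rx":0,"ry":0,"rz":0},{"gripper":0.3,"dx":0,"dy":0,"dz":0,"rx":0,"ry":0,"rz":0},{"gripper":0.3,"dx":0,"dy":0,"dz":0,"rx":0,"ry":0,"rz":0},{"gripper":0.3,"dx":0,"dy":0,"dz":0,"rx":0,"ry":0,"rz":0}]' >/dev/null
python3 - <<'E'
from h import *
tool();prof()
a=0;b=0
for _ in range(6):
    a=a+read_camera("scene")["pixels"].astype(float)/6;b=b+read_camera("top")["pixels"].astype(float)/6
A=cv2.resize(a[212:240,310:385],(750,280),interpolation=cv2.INTER_CUBIC)
B=cv2.resize(b[195:220,260:314],(750,347)[:2],interpolation=cv2.INTER_CUBIC)
cv2.imwrite("pics/m.png",np.clip(np.vstack([A,B[:310]]),0,255)[:600])
E
```

```text
t: 14.15
eef_pos: [0.4868, 0.2319, 0.1216]
tool_rot: [-0.169, -0.686, -0.168, 0.687]
contact_force: [-0.4, 1.0, 0.4]
gripper_width: 0.703
t: 15.15
eef_pos: [0.4877, 0.342, 0.1622]
tool_rot: [0.506, 0.494, 0.506, -0.494]
contact_force: [-0.1, -0.1, -0.1]
gripper_width: 0.704
t 16.15 tcp [0.4874 0.3418 0.1618] fingers [ 0.  0. -1.] jaw deg 1.57 F [-0.3 -0.3 -0.3] w 0.699 q [-1.2   0.52  0.66  1.87 -0.4   0.89 -0.32]
[14, 14, 14, 20, 114, 183, 171, 167, 168, 169, 168, 173, 159, 101, 180, 153, 123, 103, 105, 105, 156, 172, 126, 159, 174, 168, 170, 169, 171, 171, 174, 137, 42, 12, 17, 15, 13, 14][ WARN:0@12.435] global loadsave.cpp:1063 imwrite_ Unsupported depth image for selected encoder is fallbacked to CV_8U.
```

View pics/m.png

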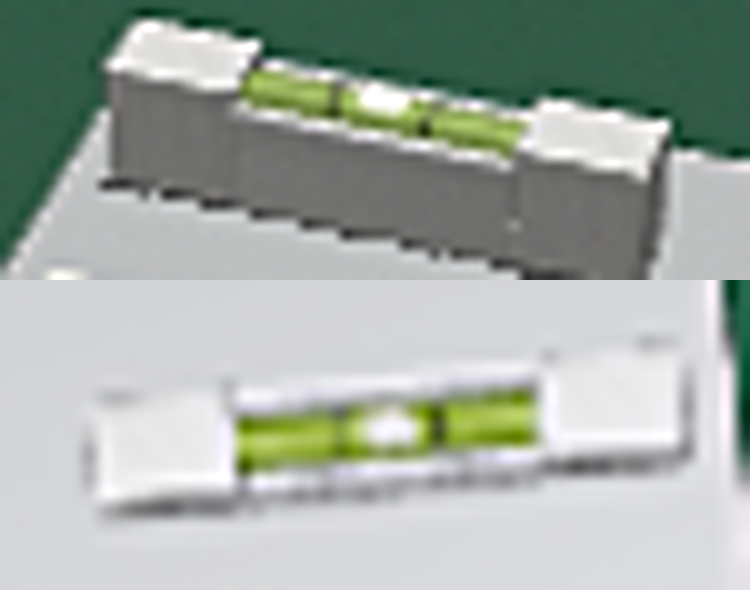

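```bash
cat > top.py <<'E'
from h import *
b=0
for _ in range(6): b=b+read_camera("top")["pixels"].astype(float)/6
# vial axis in crop m.png: (238,445-280)->(537,413-280), scale 750/54, 347/25
s=54/750
p0=np.array([260+238*s-.5,195+160*s-.5]);p1=np.array([260+537*s-.5,195+135*s-.5])
y=(b[...,1]-b[...,0]).astype(np.float32)   # yellow-green fluid
g=b.mean(2).astype(np.float32)
n=np.array([-(p1-p0)[1],(p1-p0)[0]])/np.hypot(*(p1-p0))
t=np.linspace(-.05,1.05,111)
def line(img):
    P=p0+t[:,None]*(p1-p0);return np.mean([cv2.remap(img,(P[:,0]+k*n[0]).astype(np.float32),(P[:,1]+k*n[1]).astype(np.float32),1) [:,0] for k in np.linspace(-1,1,5)],0)
print("sat",[(round(a,2),int(v)) for a,v in list(zip(t,line(y)))[::3]]);print("gray",[(round(a,2),int(v)) for a,v in list(zip(t,line(g)))[::3]])
E
python3 top.py
```

```text
sat [(np.float64(-0.05), -8), (np.float64(-0.02), 13), (np.float64(0.01), 94), (np.float64(0.04), 109), (np.float64(0.07), 105), (np.float64(0.1), 102), (np.float64(0.13), 103), (np.float64(0.16), 108), (np.float64(0.19), 107), (np.float64(0.22), 106), (np.float64(0.25), 105), (np.float64(0.28), 103), (np.float64(0.31), 94), (np.float64(0.34), 80), (np.float64(0.37), 87), (np.float64(0.4), 80), (np.float64(0.43), 42), (np.float64(0.46), 18), (np.float64(0.49), 4), (np.float64(0.52), 5), (np.float64(0.55), 12), (np.float64(0.58), 36), (np.float64(0.61), 96), (np.float64(0.64), 90), (np.float64(0.67), 58), (np.float64(0.7), 93), (np.float64(0.73), 108), (np.float64(0.76), 107), (np.float64(0.79), 106), (np.float64(0.82), 105), (np.float64(0.85), 105), (np.float64(0.88), 103), (np.float64(0.91), 103), (np.float64(0.94), 108), (np.float64(0.97), 74), (np.float64(1.0), 33), (np.float64(1.03), -1)]
gray [(np.float64(-0.05), 238), (np.float64(-0.02), 214), (np.float64(0.01), 138), (np.float64(0.04), 127), (np.float64(0.07), 133), (np.float64(0.1), 136), (np.float64(0.13), 135), (np.float64(0.16), 132), (np.float64(0.19), 132), (np.float64(0.22), 133), (np.float64(0.25), 135), (np.float64(0.28), 133), (np.float64(0.31), 126), (np.float64(0.34), 113), (np.float64(0.37), 130), (np.float64(0.4), 153), (np.float64(0.43), 182), (np.float64(0.46), 206), (np.float64(0.49), 222), (np.float64(0.52), 222), (np.float64(0.55), 212), (np.float64(0.58), 187), (np.float64(0.61), 139), (np.float64(0.64), 99), (np.float64(0.67), 72), (np.float64(0.7), 107), (np.float64(0.73), 128), (np.float64(0.76), 136), (np.float64(0.79), 134), (np.float64(0.82), 134), (np.float64(0.85), 134), (np.float64(0.88), 136), (np.float64(0.91), 137), (np.float64(0.94), 136), (np.float64(0.97), 153), (np.float64(1.0), 184), (np.float64(1.03), 232)]
```

Both cameras agree: lines at 0.34/0.67 of the vial, bubble at 0.503, so it is centred within about 0.5 mm at rest with the arm clear. Now to press on the pivot-side end.

```bash
python3 -m jog '[{"gripper":1,"dx":-0.003,"dy":-0.045,"dz":0,"rx":0,"ry":0,"rz":4},{"gripper":1,"dx":-0.006,"dy":-0.09,"dz":0,"rx":0,"ry":0,"rz":4},{"gripper":1,"dx":-0.01,"dy":-0.135,"dz":0,"rx":0,"ry":0,"rz":4},{"gripper":1,"dx":-0.013,"dy":-0.18,"dz":0,"rx":0,"ry":0,"rz":4},{"gripper":1,"dx":-0.017,"dy":-0.225,"dz":0,"rx":0,"ry":0,"rz":4},{"gripper":1,"dx":-0.02,"dy":-0.27,"dz":0,"rx":0,"ry":0,"rz":4},{"gripper":1,"dx":-0.022,"dy":-0.307,"dz":0,"rx":0,"ry":0,"rz":4},{"gripper":1,"dx":-0.022,"dy":-0.307,"dz":-0.02,"rx":0,"ry":0,"rz":4},{"gripper":1,"dx":-0.022,"dy":-0.307,"dz":-0.04,"rx":0,"ry":0,"rz":4},{"gripper":1,"dx":-0.022,"dy":-0.307,"dz":-0.045,"rx":0,"ry":0,"rz":4}]' 30
python3 - <<'E'
from h import *
tool()
c=read_camera("top")
print("end at",ray(c,[303.8,203.1],.081))
s=read_camera("scene")
cv2.imwrite("pics/pr.png",cv2.resize(s["pixels"][190:250,310:390],(800,600),interpolation=2))
E
```

```text
t: 18.2
eef_pos: [0.4644, 0.0343, 0.1156]
tool_rot: [0.523, 0.475, 0.524, -0.476]
contact_force: [-0.1, 0.3, 0.1]
gripper_width: 0.002
t 18.2 tcp [0.4644 0.0343 0.1156] fingers [-0.002 -0.001 -1.   ] jaw deg 5.52 F [-0.1  0.3  0.1] w 0.002 q [-0.75  0.4   0.67  2.19 -0.4   0.67  0.29]
end at [[0.467404   0.03112116 0.081     ]]
```

View pics/pr.png

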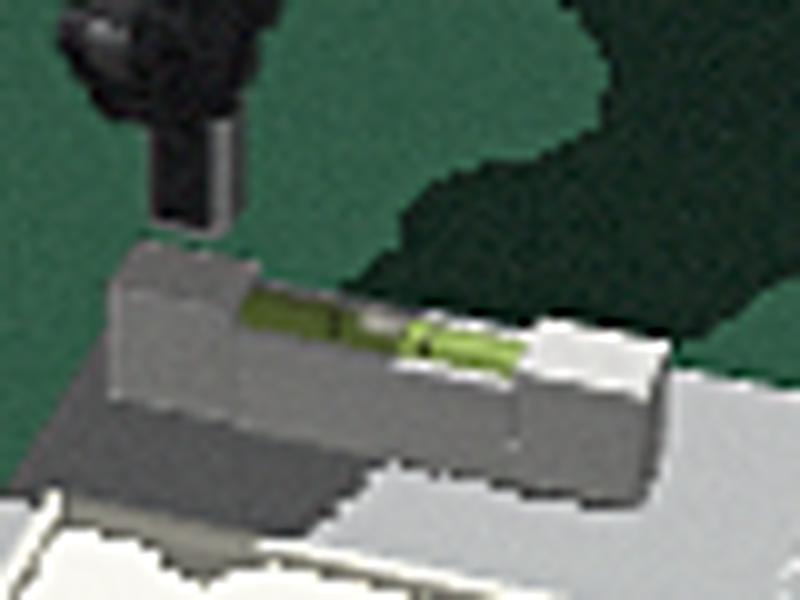

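Shut fingertips are right above the pivot-side end; the level hasn't moved. Lowering with a 2 mm trim.

```bash
python3 -m jog '[{"gripper":1,"dx":0.002,"dy":-0.002,"dz":-0.006,"rx":0,"ry":0,"rz":0},{"gripper":1,"dx":0.002,"dy":-0.002,"dz":-0.012,"rx":0,"ry":0,"rz":0},{"gripper":1,"dx":0.002,"dy":-0.002,"dz":-0.013,"rx":0,"ry":0,"rz":0}]' | grep -E "eef|force"
for i in 1 2; do python3 -m jog '[{"gripper":1,"dx":0,"dy":0,"dz":-0.0005,"rx":0,"ry":0,"rz":0},{"gripper":1,"dx":0,"dy":0,"dz":-0.0005,"rx":0,"ry":0,"rz":0}]'| grep -E "eef|force"; done
```

```text
eef_pos: [0.4673, 0.0329, 0.1035]
contact_force: [-0.3, 1.1, -0.5]
eef_pos: [0.4675, 0.0328, 0.1034]
contact_force: [-0.5, 0.8, 0.2]
eef_pos: [0.4675, 0.0328, 0.1029]
contact_force: [-0.1, 0.5, 0.3]
```

```bash
for i in 1 2 3; do python3 -m jog '[{"gripper":1,"dx":0,"dy":0,"dz":-0.0005,"rx":0,"ry":0,"rz":0},{"gripper":1,"dx":0,"dy":0,"dz":-0.0005,"rx":0,"ry":0,"rz":0}]'| grep -E "eef|force"; done
```

```text
eef_pos: [0.4674, 0.0328, 0.1023]
contact_force: [0.9, 0.0, 0.2]
eef_pos: [0.4674, 0.0328, 0.1018]
contact_force: [0.2, -0.0, 0.2]
eef_pos: [0.4674, 0.0328, 0.1012]
contact_force: [-0.4, 0.2, 0.4]
```

```bash
for i in 1 2 3; do python3 -m jog '[{"gripper":1,"dx":0,"dy":0,"dz":-0.0005,"rx":0,"ry":0,"rz":0},{"gripper":1,"dx":0,"dy":0,"dz":-0.0005,"rx":0,"ry":0,"rz":0}]'| grep -E "eef|force"; done
```

```text
eef_pos: [0.4674, 0.0328, 0.1007]
contact_force: [0.5, -0.7, -0.3]
eef_pos: [0.4674, 0.0327, 0.1003]
contact_force: [-0.4, -0.2, -0.0]
eef_pos: [0.4675, 0.0328, 0.1001]
contact_force: [-0.0, -0.3, 6.0]
```

```bash
python3 -m jog '[{"gripper":1,"dx":0,"dy":0,"dz":-0.0002,"rx":0,"ry":0,"rz":0},{"gripper":1,"dx":0,"dy":0,"dz":-0.0002,"rx":0,"ry":0,"rz":0},{"gripper":1,"dx":0,"dy":0,"dz":-0.0002,"rx":0,"ry":0,"rz":0},{"gripper":1,"dx":0,"dy":0,"dz":-0.0002,"rx":0,"ry":0,"rz":0}]'| grep -E "eef|force"
```

```text
eef_pos: [0.4675, 0.0327, 0.1001]
contact_force: [-1.7, 0.4, 8.2]
```

```bash
python3 -m jog '[{"gripper":1,"dx":0,"dy":0,"dz":-0.0002,"rx":0,"ry":0,"rz":0},{"gripper":1,"dx":0,"dy":0,"dz":-0.0002,"rx":0,"ry":0,"rz":0},{"gripper":1,"dx":0,"dy":0,"dz":-0.0002,"rx":0,"ry":0,"rz":0},{"gripper":1,"dx":0,"dy":0,"dz":-0.0002,"rx":0,"ry":0,"rz":0},{"gripper":1,"dx":0,"dy":0,"dz":-0.0002,"rx":0,"ry":0,"rz":0},{"gripper":1,"dx":0,"dy":0,"dz":-0.0002,"rx":0,"ry":0,"rz":0},{"gripper":1,"dx":0,"dy":0,"dz":-0.0002,"rx":0,"ry":0,"rz":0},{"gripper":1,"dx":0,"dy":0,"dz":-0.0002,"rx":0,"ry":0,"rz":0},{"gripper":1,"dx":0,"dy":0,"dz":-0.0002,"rx":0,"ry":0,"rz":0},{"gripper":1,"dx":0,"dy":0,"dz":-0.0002,"rx":0,"ry":0,"rz":0}]'| grep -E "eef|force"
python3 - <<'E'
from h import *
for _ in range(3):
    tool(); a=read_camera("scene")["pixels"]
b=read_camera("top")["pixels"]
A=cv2.resize(a[200:240,310:385],(750,400),interpolation=2)
cv2.imwrite("pics/end.png",np.vstack([A,cv2.resize(b[150:250,220:457],(750,200*750//474*1),interpolation=2)[:200]]))
E
```

```text
eef_pos: [0.4676, 0.0327, 0.1]
contact_force: [-3.1, 0.6, 9.8]
t 21.6 tcp [0.4676 0.0327 0.1   ] fingers [ 0.     0.001 -1.   ] jaw deg 5.55 F [-3.1  0.6  9.8] w -0.001 q [-0.72  0.43  0.64  2.2  -0.43  0.64  0.32]
t 21.65 tcp [0.4676 0.0327 0.1   ] fingers [ 0.     0.001 -1.   ] jaw deg 5.55 F [-2.9 -0.2 11.2] w -0.001 q [-0.72  0.43  0.64  2.2  -0.43  0.64  0.32]
t 21.7 tcp [0.4676 0.0327 0.1001] fingers [ 0.     0.001 -1.   ] jaw deg 5.55 F [-3.5  0.2 11.2] w 0.0 q [-0.72  0.43  0.64  2.2  -0.43  0.64  0.32]
```

View pics/end.png

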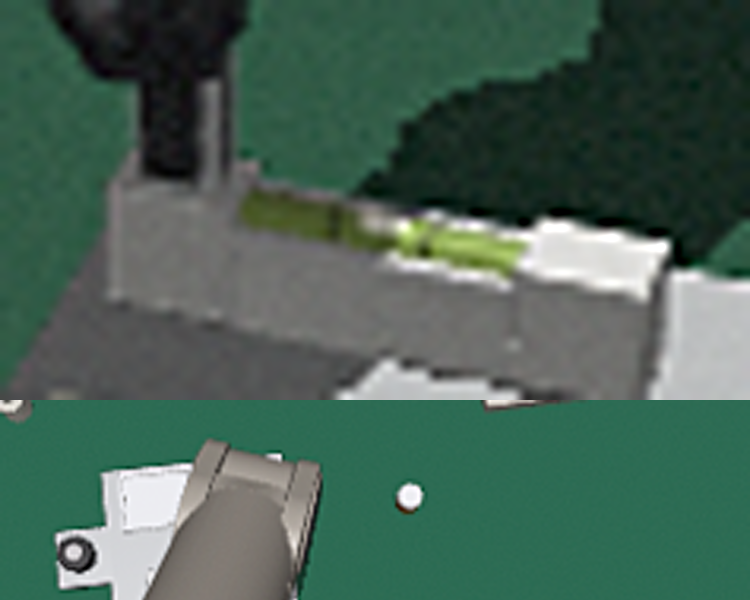

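Pressing at about 10–11 N: the fingertips sit on the end's top, the level is flat and unmoved, and the bubble (crop ≈(380,222)) is still between the lines at 335 and 425.

```bash
python3 -c "from h import *;tool();print(hand_in())"
```

```text
t 21.8 tcp [0.4676 0.0328 0.1   ] fingers [ 0.     0.001 -1.   ] jaw deg 5.55 F [-3.2 -0.4 11.5] w -0.004 q [-0.72  0.43  0.64  2.2  -0.43  0.64  0.32]
the job is handed in; nothing more can be done
None
```

The spirit level is on the clear strip, the table is levelled, and I handed in at t ≈ 21.8 s of the 69 s allowed, with the arm still pressing.

**What I did:** I took the farther of the two look-alike levels, set it upright on the strip parallel to the tray, and let go. The bubble first sat about 15 mm towards the pivot end. I turned the screw foot about 107° clockwise, let go, and then pressed with shut fingertips on the level's pivot-side end.

**Last checks:**
- **Bubble before pressing:** with the arm clear and the bubble at rest, both cameras put it within about 0.5 mm of the midpoint between the black lines. Measured against the ends of the vial's green fluid in the top camera instead, it was about 1 mm off.
- **Bubble while pressing:** it was still between the lines, by eye in the scene camera only. The gripper's shadow lay across the vial and the arm blocked the top camera, so this reading is coarser.
- **Force:** about 11 N down at hand-in, with about 3 N sideways. The highest contact force I read was about 22 N, when setting the level down.
- **Bystanders:** the path stayed clear of them. The last top picture shows the sample vial still standing; I did not re-measure the others.

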